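# Load a sealed disc source into a planchet counter and start the count

## Task

Load the counter on the bench: with the fingertips, push the orange disc over the loading wing onto the drawn-out slide until it drops flat into the round recess, then push the slide fully home by its black knob, and finally press the green start key on top of the counter and let it come up again. Do not pick the disc up, do not press the key before the slide is home, and leave the blue disc and everything else where it stands.

Things in the scene. Friction and masses are not known exactly. Their poses are not given: they have to be found in the camera images.
- counter: white and grey bench instrument, fixed. Origin on the worktop under the housing; its x points to its rear, -x is its front (towards the robot within 0.22 rad), y to its left, z up. Housing x -80 to +60 mm, y +-120 mm; front part 66 mm high with a flat round cap 5 mm higher, console 116 mm high from x = -5 mm back. Its slot is only 3.5 mm higher than the slide's deck: an unseated disc cannot go in
- recess (a point): centre of the mouth of the round recess in the slide's deck (dark floor, 44 mm across, 8.5 mm deep), level with the deck, 26 mm above the worktop
- slide_knob (a point): centre of the front end face of the black round knob (18 mm diameter, axis along the counter's x) that stands 18 mm out of the slide's front plate; 35.5 mm above the worktop. Push it along the counter's +x
- slide (a joint): travel of the aluminium sample slide, m: 0 = home (pushed to the rear, +x of the counter, against its stop), 0.085 = fully drawn out; about 2.5 N friction, stays where left. Deck 88 mm wide, level with the wings, 42 mm before and behind the recess centre; at its front end stands a plate 8 mm thick, top 44 mm above the worktop
- source_disc: the orange disc with a small bright round window on top: 40 mm diameter, 7 mm thick, about 30 g, loose, lying flat on one of the wings. Origin at the centre of its underside. Seated it lies flat, 1.5 mm below the deck
- blank_disc: the blue disc of the same size with the same window, lying on the other wing (which one is where varies). Origin at the centre of its underside. To be left alone
- start_key_top (a point): centre of the top of the green round push key (22 mm diameter) on the front right of the counter's low top, facing up. Travel 5 mm, about 5 N fully down; springs back
- start_key (a joint): travel of the start key, m: 0 = up, 0.005 = fully down
- forceps: bright steel forceps 132 mm long lying on the worktop before the left wing; bystander
- black_vial: black plastic vial, 31 mm diameter, 49 mm high, standing left of the housing; bystander
- battery_9v: blue and gold 9 V block battery, 18x27x47 mm, standing right of the housing; bystander
- wing_left (a point): point on the top of the left grey loading wing, level, 26 mm above the worktop; the wing spans x -167 to -80 mm and y 45 to 155 mm in the counter's frame, in front of the housing beside the slide
- wing_right (a point): point on the top of the right grey loading wing, level, 26 mm above the worktop; the wing spans x -167 to -80 mm and y -155 to -45 mm in the counter's frame, in front of the housing beside the slide
Things that resemble listed ones, but are neither listed nor needed, are in the scene too. Of the things shaped like the source_disc, the orange one is meant.

How it is judged:
On the way, in this order (a step that is already met when the one before it is completed fails the run):
1. the orange disc has dropped flat into the recess while the slide is still drawn out (z of source_disc in the frame of recess below -0.0065 m and horizontal distance between source_disc and recess below 0.004 m and angle between source_disc's own z axis and vertical below 0.08 rad and value of joint slide above 0.045 m), for 0.2 s.
2. the slide is fully home with the disc in its recess (value of joint slide below 0.003 m and z of source_disc in the frame of recess below -0.0065 m and horizontal distance between source_disc and recess below 0.004 m), for 0.2 s.
3. the start key is pressed (value of joint start_key above 0.0035 m), for 0.05 s.
At the end, for the whole second after the job is handed in: orange disc flat (0.08 rad) and at rest in the recess, its underside 6.5 mm or more below the deck, within 4 mm of the recess centre; slide home to 3 mm; start key pressed 3.5 mm or more after that and up again (1 mm); blue disc within 15 mm of its start (all of step 2 and value of joint start_key below 0.001 m and angle between source_disc's own z axis and vertical below 0.08 rad and linear speed of source_disc below 0.01 m/s and distance of blank_disc from where it was at the start of the episode below 0.015 m); the robot touches nothing.
It fails at once if the orange disc is lifted: its underside more than 10 mm above the deck (z of source_disc in the frame of counter above 0.036 m).
It fails at once if the start key is pressed before the slide is home (value of joint start_key above 0.0025 m and value of joint slide above 0.004 m).
It fails at once if the blue disc is moved more than 15 mm (distance of blank_disc from where it was at the start of the episode above 0.015 m).
It fails at once if a bystander (forceps, vial, battery) is moved more than 20 mm (distance of any of forceps, black_vial, battery_9v from where it was at the start of the episode above 0.02 m).
It also fails if it takes over 51 s, if anything falls off the work surface, if the arm or the gripper's body presses on something with over 40 N, if the wrist force passes 120 N, or if a joint passes its speed limit or range.

## Robot

A 7-joint arm with a two-finger parallel gripper is mounted at the origin on a cart in front of the work surface, level with it; the furniture and walls round the work are solid. World frame = base frame: x ahead of the robot, y to its left, z up, the work surface at z = 0. Lengths are in m, angles in rad, forces in N, time in s.
With the tool pointing down it reaches from about 0.425 to 0.95 m from the base axis. Payload 4.7 kg.
Tool frame: the origin (TCP) lies on the centre line of the jaws, within the pads' length; the fingertips stand 17 mm ahead of it and the grasp point (between the pads) lies 2 mm behind it; z points along the fingers, y is the line along which they close (so a half turn about z gives the same grasp; the last joint's range is limited). The gripper opens to 85 mm and grips with 20 to 120 N. Pads are 22 mm wide; open, the fingers measure 114 mm over their backs; the gripper's body (76 mm by 85 mm) begins 54 mm behind the grasp point. The pads swing forward as they close: fully open they stand 13 mm farther back than shut.
Start: joints at [-1.295, 0.469, -0.049, 1.532, 0.024, 1.141, -0.082], TCP at [0.203, 0.644, 0.248] pointing down, gripper open.
Joint ranges: [-2.59, 2.59], [-0.33, 1.99], [-1.39, 1.29], [0.1, 2.45], [-1.04, 4.18], [0.21, 1.99], [-2.66, 2.66]. Speed limits (rad/s): [2.57, 2.57, 3.14, 3.14, 3.14, 3.14, 3.14].

## Interface

Orientations are given as a 3x3 rotation matrix whose columns are the frame's x, y, z axes.
In Python, from bench import bot gives the robot as it stands.
- The arm moves only by the shell command python3 -m jog 'ROWS' [FORCE]. ROWS is JSON, a list of rows, each a list of 7 numbers: the opening, from -1 (shut) to 1 (fully open), then the shift along the world's x, y, z in m, then the turn, a rotation vector about the world's x, y, z in rad. A call has 1 to 20 rows; each row is the pose to reach, as a shift and turn from the pose commanded when the call began; what a row does not reach only later rows make up. A row lasts 1/10 s, in which the tool goes at most 50 mm and 8.59 degrees, less where a joint would pass 70% of its speed; a pose out of reach is approached as far as the arm can. A call with a gripper value outside its range is refused whole. The fingers move at their own pace and stop on an object; FORCE is the grip in N (left out, the last holds). Time passes only in rows, so rows that repeat a pose let the fingers close. It gives the time, the measured TCP pose, the force, the opening and the grip force at its end, in the units of the state.
- bot.observe(): the state, without advancing time (a new reading comes with each control period).
- bot.read_camera(name): name is "side" or "top" or "wrist"; returns (picture, depth): 480x640x3 uint8, blue, green, red; 480x640 float32, m along the optical axis (not along the pixel's ray), 0 where there is no reading.
- bot.get_calibration(name): a dict with "camera_matrix" (3x3 intrinsics, pixels), "R" (3x3) and "t" (3): a world point X has camera coordinates R X + t; the wrist camera has in their place "mount" (4x4, takes a point from camera to tool coordinates, whose origin is the TCP and whose axes are the flange's). Camera axes: x right, y down, z forward; pixel columns grow to the right and rows downward; lengths in m; the calibration is good to about 2 mm. A picture is of the moment at which its call begins: read the wrist's pose just before it. get_calibration takes no time and is no camera call.
- bot.close_job(): hands the job in; it is judged then, once.
The state is a dict: "time_s": time; "joint_pos": joint angles; "joint_velocities": joint speeds; "tau": joint torques, N m; "position": TCP position; "ee_rot": TCP orientation; "wrist_force": force on the tool from outside, world axes, zero at the start; "ft_torque": the same for the moment, N m; "finger_gap": finger opening in m; "gripper_force": force on a finger pad.
Only numpy, scipy, OpenCV 4.12 (cv2) and the standard library are available. Lean on these libraries where they do the work, as an engineer would, in place of code of your own. Each camera call takes 0.05 s, during which the arm holds its last target. There are 200 camera calls.

## Working session

There is one attempt and no reset: what is moved stays moved. The work goes in short steps, Python scripts to look and compute and a shell command to move; the robot and the scene stay as the last step left them, time stands still between calls to the robot, and variables do not carry over. Pictures are saved under pics/ and viewed, at most 12 in all, crops included, and the job is handed in when it is done.

```bash
mkdir -p pics; ls; cat > h.py <<'E'
import numpy as np, cv2
from bench import bot
def ray(cal,u,v,z):
    K,R,t=[np.array(cal[k],float) for k in("camera_matrix","R","t")]
    d=R.T@np.linalg.inv(K)@[u,v,1]; c=-R.T@t.ravel()
    return c+d*(z-c[2])/d[2]
E
python3 - <<'E'
from h import *
s=bot.observe(); print(s["time_s"],s["position"],s["finger_gap"])
for n in("top","side"):
    p,d=bot.read_camera(n); cv2.imwrite(f"pics/{n}0.png",p); np.save(f"{n}0.npy",d)
    c=bot.get_calibration(n); R=np.array(c["R"]);print(n,-R.T@np.array(c["t"]).ravel(),R[2])
E
```

```text
pics
0.0 [0.20240117 0.64334848 0.24726306] 0.08517410824824359
top [0.40921244 0.13474803 0.93870011] [ 0.19886971  0.02216948 -0.97977515]
side [ 0.21863587 -0.47102577  0.57574053] [ 0.43020851  0.70568172 -0.56296887]
```

View pics/top0.png

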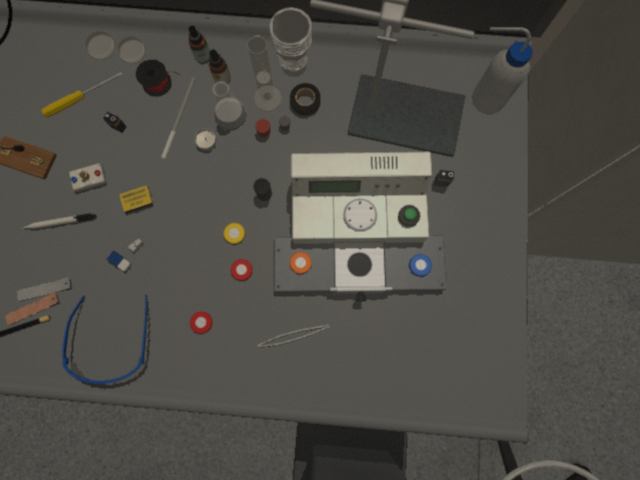

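View pics/side0.png

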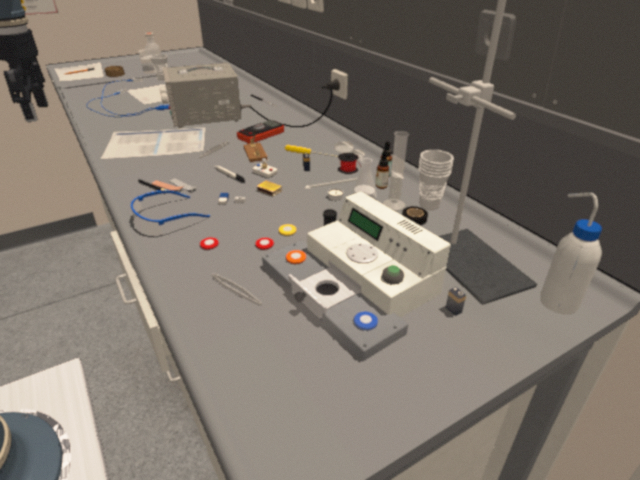

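Top view: the orange disc candidates are orange (301,263) on the left wing, red (241,270) and (201,322), and yellow (234,233). I choose the one on the wing at (301,263). Blue is at (421,265), the recess at (360,264), the knob at about (360,300) and the green key at (409,214).

```bash
cat > m.py <<'E'
from h import *
def blob(p,lo,hi,roi):
    x0,y0,x1,y1=roi; h=cv2.cvtColor(p,cv2.COLOR_BGR2HSV)[y0:y1,x0:x1]
    m=cv2.morphologyEx(cv2.inRange(h,lo,hi),cv2.MORPH_CLOSE,np.ones((3,3)))
    cs=cv2.findContours(m,cv2.RETR_EXTERNAL,cv2.CHAIN_APPROX_NONE)[0]
    c=max(cs,key=cv2.contourArea); c=cv2.convexHull(c)+np.array([[x0,y0]])
    (u,v),ax,a=cv2.fitEllipse(c); return u,v,ax
O=((5,120,90),(16,255,255)); B=((105,120,60),(125,255,255)); G=((50,80,40),(85,255,255)); K=((0,0,0),(180,255,50))
E
python3 - <<'E'
from m import *
rois=dict(top=dict(o=(285,250,318,280),b=(405,250,440,280),g=(395,203,424,228),k=(343,250,378,278),kn=(350,292,370,310)),
 side=dict(o=(280,246,312,268),b=(350,305,384,334),g=(378,262,410,285),k=(310,279,345,298)))
par=dict(o=(O,.033),b=(B,.033),g=(G,.071),k=(K,.026),kn=(K,.0355))
for n in rois:
    p=cv2.imread(f"pics/{n}0.png"); c=bot.get_calibration(n)
    for k,r in rois[n].items():
        try:
            u,v,ax=blob(p,*par[k][0],r); print(n,k,round(u,1),round(v,1),np.round(ax,1),ray(c,u,v,par[k][1]).round(4))
        except Exception as e: print(n,k,e)
p=cv2.imread("pics/top0.png"); crop=cv2.resize(p[140:320,260:470],None,fx=3.3,fy=3.3,interpolation=cv2.INTER_CUBIC); cv2.imwrite("pics/crop.png",cv2.convertScaleAbs(crop,alpha=1.5)); print(crop.shape)
E
```

```text
top o 300.2 262.3 [21.6 21.8] [0.5558 0.177  0.033 ]
top b 420.2 264.7 [20.5 21.6] [ 0.5699 -0.0376  0.033 ]
top g 410.0 213.5 [11.5 12.4] [ 0.6525 -0.0084  0.071 ]
top k max() iterable argument is empty
top kn 360.5 296.6 [ 9.7 11.8] [0.5036 0.0651 0.0355]
side o 295.6 256.5 [13.8 21. ] [0.5569 0.1757 0.033 ]
side b 365.5 320.0 [16.1 22.4] [ 0.5717 -0.0383  0.033 ]
side g 393.2 269.0 [ 6.  10.3] [0.6636 0.0091 0.071 ]
side k 328.4 287.7 [ 6.3 15.9] [0.5668 0.0696 0.026 ]
(594, 693, 3)
```

View pics/crop.png

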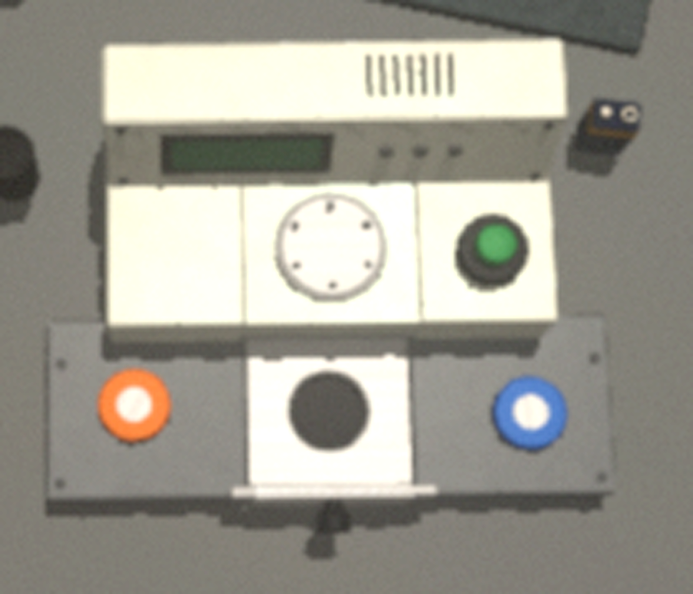

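Crop: orange disc with its window on the left wing at crop (134,404), recess at (329,411), blue at (530,411), key at about (492,250). The choice is confirmed. The wing screws at (60,364), (594,357), (60,484) and (601,478) give the heading.

```bash
python3 - <<'E'
from m import *
from scipy.optimize import least_squares
p=cv2.imread("pics/top0.png"); ct=bot.get_calibration("top"); cs=bot.get_calibration("side")
f=lambda x,y,z:ray(ct,260+(x+.5)/3.3-.5,140+(y+.5)/3.3-.5,z)
P=[f(x,y,.026) for x,y in[(60,364),(594,357),(60,484),(601,478)]]
for a,b in((0,1),(2,3),(2,0),(3,1)):
    d=P[b]-P[a]; print(np.degrees(np.arctan2(d[1],d[0])),np.linalg.norm(d))
for a,b,z in(((106,325),(556,320),.066),((103,47),(562,40),.116)):
    d=f(*b,z)-f(*a,z); print("housing",np.degrees(np.arctan2(d[1],d[0])),np.linalg.norm(d), (f(*a,z)+f(*b,z))/2)
print("wing mid",np.mean(P,0))
g=cv2.cvtColor(p,cv2.COLOR_BGR2GRAY)
print(g[264,340:382]); 
u,v,ax=blob(p,(0,0,0),(180,255,75),(346,250,374,279)); print("recess",u,v,ax,ray(ct,u,v,.026))
def tri(a,b):
    def pr(c,X): q=np.array(c["camera_matrix"])@(np.array(c["R"])@X+np.array(c["t"]).ravel()); return q[:2]/q[2]
    return least_squares(lambda X:np.r_[pr(ct,X)-a,pr(cs,X)-b],[.6,.05,.05])
for a,b in(((410,213.5),(393.2,269)),((300.2,262.3),(295.6,256.5)),((420.2,264.7),(365.5,320))):
    r=tri(a,b); print(r.x.round(4),r.fun.round(1))
d=np.load("top0.npy"); K=np.array(ct["camera_matrix"]);R=np.array(ct["R"]);t=np.array(ct["t"]).ravel()
for u,v in((410,213),(403,230),(360,214),(300,262),(360,283),(360,297),(330,280),(360,264)):
    print(u,v,(R.T@(np.linalg.inv(K)@[u,v,1]*d[v,u]-t)).round(4))
E
```

```text
-84.30678702802363 0.2940947595755287
-84.41323721883367 0.293657356552708
5.7952851602495254 0.06634577200156008
5.4193626417216 0.06689201831961099
housing -84.42692103014211 0.23804446332893833 [0.60332057 0.07559566 0.066     ]
housing -84.20345496876882 0.2369367720236389 [0.73927282 0.08836507 0.116     ]
wing mid [0.55751464 0.0703563  0.026     ]
[179 178 179 177 180 177 163 120  66  60  58  59  59  57  59  58  58  60
  59  57  59  59  59  59  60  57  58  59  58  56  61  93 146 176 178 178
 178 178 179 177 178 177]
recess 359.147216796875 264.1899719238281 (21.979984283447266, 22.216293334960938) [0.56265793 0.07087433 0.026     ]
[ 0.6485 -0.0061  0.0872] [ 0.2 -0.3 -0.4  0.1]
[0.5565 0.1768 0.0323] [ 0.2 -0.3 -0.4  0.1]
[ 0.5708 -0.0381  0.0329] [ 0.3 -0.4 -0.5  0.1]
410 213 [ 0.6485 -0.0056  0.0882]
403 230 [0.6226 0.0016 0.0674]
360 214 [0.6434 0.0789 0.0734]
300 262 [0.5559 0.1773 0.0353]
360 283 [0.5288 0.0669 0.0251]
360 297 [0.5021 0.0665 0.0419]
330 280 [0.5296 0.121  0.0255]
360 264 [0.5643 0.0689 0.0189]
```

```bash
python3 - <<'E'
from h import *
from scipy.spatial.transform import Rotation as Rn
s=bot.observe(); R=np.array(s["ee_rot"]); print(R.round(4))
ex=np.array([np.cos(.0985),np.sin(.0985),0]); z=np.array([0,0,-1.])
for y in(ex,-ex):
    T=np.c_[np.cross(y,z),y,z]; print(Rn.from_matrix(T@R.T).as_rotvec().round(4))
c=bot.get_calibration("wrist"); print(np.array(c["mount"]).round(3))
E
```

```text
[[-9.539e-01  3.001e-01 -5.000e-04]
 [ 3.001e-01  9.539e-01 -1.700e-03]
 [-1.000e-04 -1.700e-03 -1.000e+00]]
[ 0.0012 -0.0014 -1.1675]
[1.5000e-03 1.3000e-03 1.9741e+00]
[[ 0.002 -0.959 -0.282  0.072]
 [ 1.     0.002  0.001 -0.001]
 [-0.001 -0.282  0.959 -0.126]
 [ 0.     0.     0.     1.   ]]
```

```bash
python3 -m jog '[[-0.53,0.35,-0.431,0,0,0,-1.1675],[-0.53,0.35,-0.431,0,0,0,-1.1675],[-0.53,0.35,-0.431,0,0,0,-1.1675],[-0.53,0.35,-0.431,0,0,0,-1.1675],[-0.53,0.35,-0.431,0,0,0,-1.1675],[-0.53,0.35,-0.431,0,0,0,-1.1675],[-0.53,0.35,-0.431,0,0,0,-1.1675],[-0.53,0.35,-0.431,0,0,0,-1.1675],[-0.53,0.35,-0.431,0,0,0,-1.1675],[-0.53,0.35,-0.431,0,0,0,-1.1675],[-0.53,0.35,-0.431,0,0,0,-1.1675],[-0.53,0.35,-0.431,0,0,0,-1.1675],[-0.53,0.35,-0.431,-0.15,0,0,-1.1675],[-0.53,0.35,-0.431,-0.15,0,0,-1.1675],[-0.53,0.35,-0.431,-0.15,0,0,-1.1675],[-0.53,0.35,-0.431,-0.15,0,0,-1.1675],[-0.53,0.35,-0.431,-0.15,0,0,-1.1675]]' 30
python3 - <<'E'
from m import *
s=bot.observe(); print(s["position"],np.array(s["ee_rot"]).round(3),s["finger_gap"])
p,d=bot.read_camera("wrist"); cv2.imwrite("pics/w1.png",p)
E
```

```text
time_s: 1.8
position: [0.5524, 0.2131, 0.0985]
ee_rot: [[-0.099, 0.995, -0.001], [0.995, 0.099, -0.001], [-0.001, -0.001, -1.0]]
wrist_force: [0.4, 0.3, 0.5]
finger_gap: 0.02
gripper_force: 0.0
[0.55241597 0.2130628  0.09845405] [[-0.099  0.995 -0.001]
 [ 0.995  0.099 -0.001]
 [-0.001 -0.001 -1.   ]] 0.019961008909523698
```

View pics/w1.png

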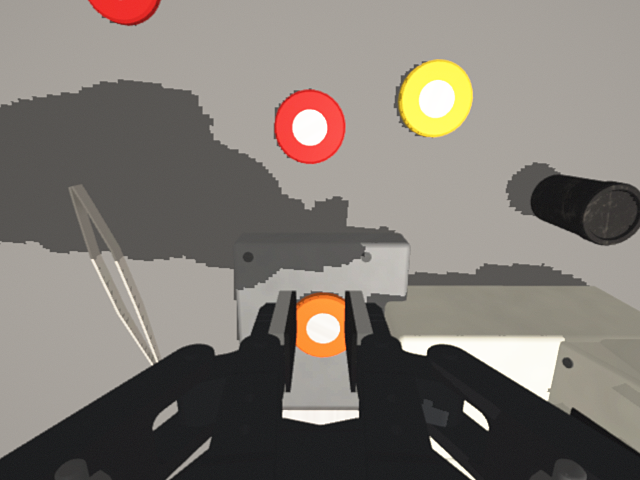

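Wrist view: the disc (322,327) sits centred between the fingertips; red, yellow, vial and forceps are all clear. Next I check its position from here against the earlier fix.

```bash
cat >> m.py <<'E'
def wcal(s):
    c=bot.get_calibration("wrist"); M=np.array(c["mount"]); T=np.eye(4); T[:3,:3]=s["ee_rot"]; T[:3,3]=s["position"]
    W=np.linalg.inv(T@M); return dict(camera_matrix=c["camera_matrix"],R=W[:3,:3],t=W[:3,3])
E
python3 - <<'E'
from m import *
s=bot.observe(); c=wcal(s); p=cv2.imread("pics/w1.png")
print(ray(c,322,327,.033), ray(c,248,257,.026),ray(c,367,257,.026))
E
```

```text
[0.55838168 0.17711125 0.033     ] [0.51264197 0.21308433 0.026     ] [0.57969294 0.21979515 0.026     ]
```

```bash
python3 -m jog '[[-0.53,0,0,-0.03,0,0,0],[-0.53,0,0,-0.045,0,0,0],[-0.53,0,0,-0.05,0,0,0],[-0.53,0,0,-0.053,0,0,0],[-0.53,0,0,-0.053,0,0,0]]'; python3 -m jog '[[-0.53,0,0,-0.001,0,0,0],[-0.53,0,0,-0.001,0,0,0]]'; python3 -m jog '[[-0.53,0,0,-0.001,0,0,0],[-0.53,0,0,-0.001,0,0,0]]'
```

```text
time_s: 2.35
position: [0.5531, 0.2132, 0.0462]
ee_rot: [[-0.098, 0.995, 0.001], [0.995, 0.098, 0.001], [0.001, 0.001, -1.0]]
wrist_force: [-0.3, -0.0, -0.4]
finger_gap: 0.0202
gripper_force: 0.0
time_s: 2.55
position: [0.5529, 0.2131, 0.045]
ee_rot: [[-0.098, 0.995, 0.001], [0.995, 0.098, 0.001], [0.0, 0.001, -1.0]]
wrist_force: [1.6, -0.0, 0.1]
finger_gap: 0.0204
gripper_force: 0.0
time_s: 2.75
position: [0.5525, 0.2129, 0.0434]
ee_rot: [[-0.098, 0.995, 0.0], [0.995, 0.098, 0.0], [0.0, 0.0, -1.0]]
wrist_force: [0.4, 0.4, 0.0]
finger_gap: 0.0201
gripper_force: 0.0
```

```bash
for i in 1 2 3; do python3 -m jog '[[-0.53,0,0,-0.001,0,0,0],[-0.53,0,0,-0.001,0,0,0]]' | grep -E "position|wrist"; done
```

```text
position: [0.5527, 0.2129, 0.0432]
wrist_force: [-1.5, -0.6, 6.6]
position: [0.5527, 0.213, 0.0432]
wrist_force: [-4.2, -0.8, 15.1]
position: [0.5527, 0.213, 0.0432]
wrist_force: [-6.6, -2.5, 20.6]
```

```bash
python3 -m jog '[[-0.53,0,0,0.0045,0,0,0],[-0.53,0,0,0.0045,0,0,0]]' | grep -E "position|wrist"; python3 -m jog '[[-0.53,0.0004,-0.005,0,0,0,0],[-0.53,0.0007,-0.01,0,0,0,0],[-0.53,0.001,-0.015,0,0,0,0],[-0.53,0.0013,-0.02,0,0,0,0],[-0.53,0.0016,-0.025,0,0,0,0],[-0.53,0.002,-0.03,0,0,0,0],[-0.53,0.0023,-0.035,0,0,0,0],[-0.53,0.0026,-0.04,0,0,0,0],[-0.53,0.003,-0.045,0,0,0,0],[-0.53,0.0033,-0.05,0,0,0,0],[-0.53,0.0036,-0.055,0,0,0,0],[-0.53,0.004,-0.06,0,0,0,0],[-0.53,0.0043,-0.065,0,0,0,0],[-0.53,0.0046,-0.07,0,0,0,0],[-0.53,0.0046,-0.07,0,0,0,0]]'
python3 - <<'E'
from m import *
s=bot.observe(); p,d=bot.read_camera("wrist"); cv2.imwrite("pics/w2.png",p)
t,_=bot.read_camera("top"); cv2.imwrite("pics/t2.png",t)
sd,_=bot.read_camera("side"); cv2.imwrite("pics/s2.png",cv2.resize(sd[220:360,240:420],None,fx=3.3,fy=3.3))
E
```

```text
position: [0.553, 0.2131, 0.0455]
wrist_force: [-0.6, 0.6, -0.2]
time_s: 5.05
position: [0.5572, 0.1418, 0.0449]
ee_rot: [[-0.097, 0.995, 0.0], [0.995, 0.097, -0.0], [-0.0, 0.0, -1.0]]
wrist_force: [0.9, -0.3, -1.1]
finger_gap: 0.0201
gripper_force: 0.0
```

View pics/w2.png

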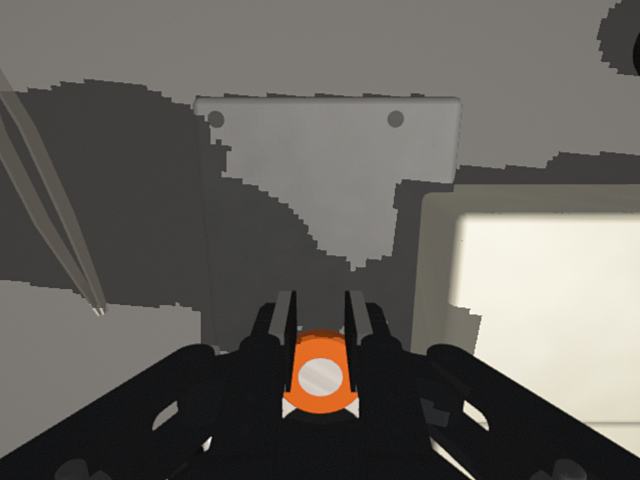

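The disc is nested ahead of the tips at (321,377), just entering the dark recess arc at (322,413). Next I compute where it lies relative to the TCP.

```bash
python3 - <<'E'
from m import *
s=bot.observe(); c=wcal(s); q=ray(c,321,377,.033); print(q,q-s["position"])
p=cv2.imread("pics/w2.png"); g=cv2.cvtColor(p,cv2.COLOR_BGR2GRAY); print(g[400:430,285:357:6])
E
```

```text
[0.5600867  0.11328212 0.033     ] [ 0.00297934 -0.02979569 -0.01181039]
[[203 132 132 132 131 133 133 133 133 131 132 131]
 [209 132 132 132 132 133 133 135 133 134 133 127]
 [207 126 131 133 132 133 134 133 132 134 134 142]
 [204 131 134 132 132 133 132 132 133 131 133 184]
 [205 176 133 133 132 132 134 133 133 132 130 204]
 [205 204 134 132 131 132 133 133 132 132 130 207]
 [205 209 134 132 133 133 131 133 134 133 146 205]
 [206 208 114 133 133 132 132 132 134 134 184 204]
 [206 208  63 135 131 133 132 132 134 134 137 205]
 [205 213  25 134 133 133 131 131 135  96  62 208]
 [207 186  24  90 137 131 133 135 137  47  23 207]
 [206 125  25  43 128 135 134 137  94  23  24 191]
 [205  55  23  20  74 121 136 102  42  26  27 128]
 [206  21  24  24  29  66  78  49  23  22  28  55]
 [198  24  26  26  25  29  26  24  25  24  25  21]
 [168  22  27  26  27  22  25  24  26  26  26  22]
 [104  26  26  28  24  27  28  26  25  27  25  24]
 [ 43  27  25  27  29  24  24  26  24  27  26  25]
 [ 21  25  26  24  27  26  26  23  26  25  25  23]
 [ 21  23  28  25  27  26  25  22  26  28  27  24]
 [ 17  21  21  25  29  27  25  24  27  24  21  20]
 [ 22  21  18  23  27  25  25  25  25  19  22  19]
 [ 18  20  18  19  20  24  25  23  23  20  22  18]
 [ 20  21  23  20  19  22  27  19  18  17  20  19]
 [ 21  22  18  22  18  20  20  21  20  22  21  21]
 [ 23  21  18  22  19  21  20  21  20  17  21  20]
 [ 18  20  19  23  22  18  23  15  20  19  20  21]
 [ 21  19  19  20  19  18  20  19  19  19  19  24]
 [ 19  19  22  22  20  20  20  19  21  19  21  17]
 [ 19  21  20  19  20  18  19  22  19  17  18  19]]
```

View pics/s2.png

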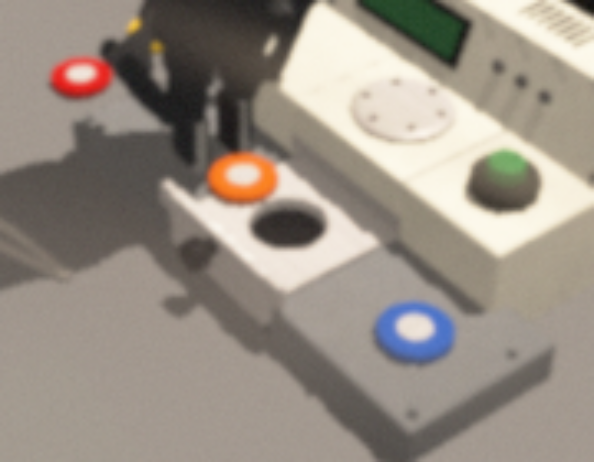

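The side view agrees: disc in front of the tips on the slide, recess still ahead. In the wrist view the recess arc is centred on column 320.5 and the disc on 321, so I push straight on.

```bash
python3 -m jog '[[-0.53,0.0004,-0.004,0,0,0,0],[-0.53,0.0008,-0.008,0,0,0,0],[-0.53,0.0011,-0.012,0,0,0,0],[-0.53,0.0015,-0.016,0,0,0,0],[-0.53,0.0018,-0.02,0,0,0,0],[-0.53,0.0021,-0.023,0,0,0,0],[-0.53,0.0024,-0.026,0,0,0,0],[-0.53,0.0027,-0.029,0,0,0,0],[-0.53,0.003,-0.032,0,0,0,0],[-0.53,0.0032,-0.035,0,0,0,0],[-0.53,0.0035,-0.038,0,0,0,0],[-0.53,0.0037,-0.04,0,0,0,0],[-0.53,0.0039,-0.042,0,0,0,0],[-0.53,0.0039,-0.042,0,0,0,0]]'
python3 - <<'E'
from m import *
s=bot.observe(); p,d=bot.read_camera("wrist"); sd,_=bot.read_camera("side")
cv2.imwrite("pics/ws3.png",np.hstack([p[260:460,200:440],cv2.resize(sd[240:340,260:380],None,fx=2,fy=2)]))
cv2.imwrite("pics/s3full.png",sd)
c=bot.get_calibration("side")
u,v,ax=blob(sd,*O,(290,260,350,310)); print(u,v,ax,ray(c,u,v,.0245))
E
```

```text
time_s: 6.6
position: [0.5611, 0.1005, 0.0448]
ee_rot: [[-0.098, 0.995, 0.0], [0.995, 0.098, -0.0], [-0.0, 0.0, -1.0]]
wrist_force: [0.1, 0.5, -0.2]
finger_gap: 0.0203
gripper_force: 0.0
326.39013671875 287.52996826171875 (14.567326545715332, 21.637908935546875) [0.56483385 0.073403   0.0245    ]
```

View pics/ws3.png

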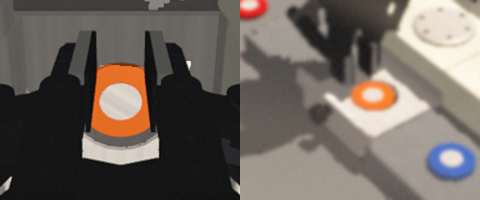

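The disc covers the recess with a thin dark crescent still ahead of it. I'll push 3 mm more, slowly.

```bash
python3 -m jog '[[-0.53,0.0001,-0.001,0,0,0,0],[-0.53,0.0002,-0.002,0,0,0,0],[-0.53,0.0003,-0.003,0,0,0,0],[-0.53,0.0003,-0.003,0,0,0,0]]'
python3 - <<'E'
from m import *
s=bot.observe(); p,d=bot.read_camera("wrist"); sd,_=bot.read_camera("side"); dt=bot.read_camera("top")[1]
cv2.imwrite("pics/ws4.png",np.hstack([cv2.resize(p[300:420,260:380],None,fx=3,fy=3),cv2.resize(sd[260:320,295:355],None,fx=6,fy=6)]))
c=bot.get_calibration("side"); u,v,ax=blob(sd,*O,(290,260,350,310)); print(u,v,ax,ray(c,u,v,.0245))
w=wcal(s); K,R,t=[np.array(w[k]) for k in("camera_matrix","R","t")]
for u,v in((310,350),(330,350),(320,340),(320,360),(320,375),(305,365),(335,365),(320,330),(320,410),(285,410)):
    print(u,v,(R.T@(np.linalg.inv(K)@[u,v,1]*d[v,u]-t)).round(4))
E
```

```text
time_s: 7.1
position: [0.5614, 0.0977, 0.0448]
ee_rot: [[-0.098, 0.995, 0.0], [0.995, 0.098, -0.0], [-0.0, 0.0, -1.0]]
wrist_force: [0.5, -0.1, 0.1]
finger_gap: 0.0201
gripper_force: 0.0
326.4055480957031 287.5606689453125 (14.759500503540039, 21.490718841552734) [0.56481258 0.07331534 0.0245    ]
310 350 [0.5586 0.0758 0.0254]
330 350 [0.5675 0.0765 0.0252]
320 340 [0.5625 0.0812 0.0254]
320 360 [0.5636 0.0712 0.0255]
320 375 [0.5643 0.0637 0.0259]
305 365 [0.5571 0.0683 0.0261]
335 365 [0.5706 0.0691 0.0251]
320 330 [0.562  0.0866 0.0263]
320 410 [0.5662 0.0451 0.0263]
285 410 [0.55   0.0444 0.0274]
```

View pics/ws4.png

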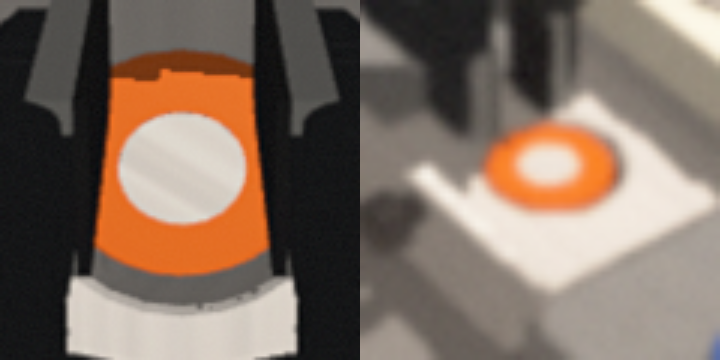

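The disc did not move under the extra 3 mm; its top reads about 1 mm below the deck and level, so it is seated. I lift off, turn 90° with the fingers shut and go in front of the knob.

```bash
python3 -m jog '[[-0.53,0,0,0.03,0,0,0],[-0.53,0,0,0.07,0,0,0],[-0.53,0,0,0.115,0,0,0],[-1,-0.02,-0.01,0.115,0,0,0.14],[-1,-0.04,-0.02,0.115,0,0,0.29],[-1,-0.06,-0.03,0.115,0,0,0.43],[-1,-0.08,-0.036,0.115,0,0,0.57],[-1,-0.092,-0.036,0.115,0,0,0.72],[-1,-0.092,-0.036,0.115,0,0,0.86],[-1,-0.092,-0.036,0.115,0,0,1],[-1,-0.092,-0.036,0.115,0,0,1.15],[-1,-0.092,-0.036,0.115,0,0,1.29],[-1,-0.092,-0.036,0.115,0,0,1.43],[-1,-0.092,-0.036,0.115,0,0,1.57],[-1,-0.092,-0.036,0.115,0,0,1.57],[-1,-0.092,-0.036,0.115,0,0,1.57]]'
python3 - <<'E'
from m import *
s=bot.observe(); print(np.round(s["joint_pos"],2)); p,d=bot.read_camera("wrist"); t,_=bot.read_camera("top")
cv2.imwrite("pics/w5.png",p); cv2.imwrite("pics/t5.png",t)
sd,_=bot.read_camera("side"); cv2.imwrite("pics/s5.png",sd)
c=bot.get_calibration("side"); u,v,ax=blob(sd,*O,(290,260,350,310)); print(u,v,ax,ray(c,u,v,.0245))
E
```

```text
time_s: 8.85
position: [0.4693, 0.0618, 0.1599]
ee_rot: [[-0.996, -0.094, 0.0], [-0.094, 0.996, 0.0], [-0.0, 0.0, -1.0]]
wrist_force: [-0.9, 0.6, 0.4]
finger_gap: 0.0
gripper_force: 0.0
[-0.26  0.25  0.05  2.1  -0.02  0.8   1.46]
326.46868896484375 287.6453552246094 (14.536798477172852, 21.461700439453125) [0.56478635 0.07305412 0.0245    ]
```

View pics/w5.png

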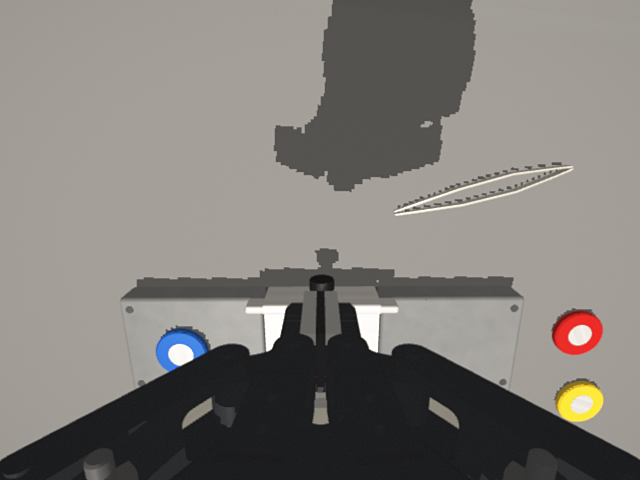

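Wrist view: the knob's front end is at about (321,280), in line with the shut fingers; the forceps (400–570, 165–215) are off to the left. Next, the distance to the knob.

```bash
python3 - <<'E'
from m import *
s=bot.observe(); c=wcal(s); p=cv2.imread("pics/w5.png"); g=cv2.cvtColor(p,cv2.COLOR_BGR2GRAY)
print(g[262:296:2,321], g[282,304:340:2]); ex=np.array(s["ee_rot"])[:,0]*-1
for q in((321,275,.0445),(321,283,.0355)):
    r=ray(c,*q)-s["position"]; print(r, r@ex, np.cross(ex,r)[2])
E
python3 -m jog '[[-1,0,0,-0.05,0,0,0],[-1,0,0,-0.08,0,0,0],[-1,0,0,-0.1,0,0,0],[-1,0,0,-0.115,0,0,0],[-1,0,0,-0.115,0,0,0]]'
```

```text
[84 81 86 82 84 86 55 18 21 22 16 76 83 77 62 25 27] [84 84 82 27 30 26 25 19 17 16 21 25 20 28 23 61 85 83]
[ 0.02191526  0.00221493 -0.11533801] 0.022032198995903817 0.00010122812116097283
[ 0.03156834  0.00320069 -0.12433801] 0.031735758124557895 0.00015590918888853554
time_s: 9.5
position: [0.4679, 0.0617, 0.0431]
ee_rot: [[-0.995, -0.097, -0.004], [-0.097, 0.995, -0.001], [0.004, -0.001, -1.0]]
wrist_force: [0.1, 0.1, -0.3]
finger_gap: 0.0001
gripper_force: 0.0
```

```bash
python3 -m jog '[[-1,0.005,0.0005,0,0,0,0],[-1,0.01,0.001,0,0,0,0],[-1,0.014,0.0014,0,0,0,0],[-1,0.018,0.0018,0,0,0,0],[-1,0.022,0.0022,0,0,0,0],[-1,0.027,0.0027,0,0,0,0],[-1,0.032,0.0032,0,0,0,0],[-1,0.037,0.0037,0,0,0,0],[-1,0.042,0.0042,0,0,0,0],[-1,0.047,0.0047,0,0,0,0],[-1,0.052,0.0052,0,0,0,0],[-1,0.057,0.0057,0,0,0,0],[-1,0.062,0.0062,0,0,0,0],[-1,0.067,0.0067,0,0,0,0],[-1,0.072,0.0071,0,0,0,0],[-1,0.077,0.0076,0,0,0,0],[-1,0.082,0.0081,0,0,0,0],[-1,0.086,0.0085,0,0,0,0],[-1,0.09,0.0089,0,0,0,0],[-1,0.09,0.0089,0,0,0,0]]'; for i in 1 2; do python3 -m jog '[[-1,0.002,0.0002,0,0,0,0],[-1,0.004,0.0004,0,0,0,0],[-1,0.004,0.0004,0,0,0,0]]' | grep -E "posi|wrist"; done
```

```text
time_s: 11.5
position: [0.5605, 0.071, 0.0449]
ee_rot: [[-0.995, -0.098, 0.002], [-0.098, 0.995, 0.0], [-0.002, 0.0, -1.0]]
wrist_force: [-0.3, -0.1, 0.5]
finger_gap: 0.0
gripper_force: 0.2
position: [0.5636, 0.0713, 0.0449]
wrist_force: [-1.3, -0.0, 0.5]
position: [0.5672, 0.0716, 0.0448]
wrist_force: [-3.4, -0.6, 3.0]
```

```bash
for i in 1 2 3; do python3 -m jog '[[-1,0.002,0.0002,0,0,0,0],[-1,0.002,0.0002,0,0,0,0]]' | grep -E "posi|wrist"; done
python3 - <<'E'
from m import *
s=bot.observe(); t,_=bot.read_camera("side"); cv2.imwrite("pics/s6.png",cv2.resize(t[200:380,250:490],None,fx=3,fy=3))
E
```

```text
position: [0.5674, 0.0716, 0.0445]
wrist_force: [-7.4, -1.6, 5.6]
position: [0.5674, 0.0716, 0.0442]
wrist_force: [-10.7, -0.7, 7.8]
position: [0.5675, 0.0716, 0.044]
wrist_force: [-14.3, -1.4, 10.6]
```

View pics/s6.png

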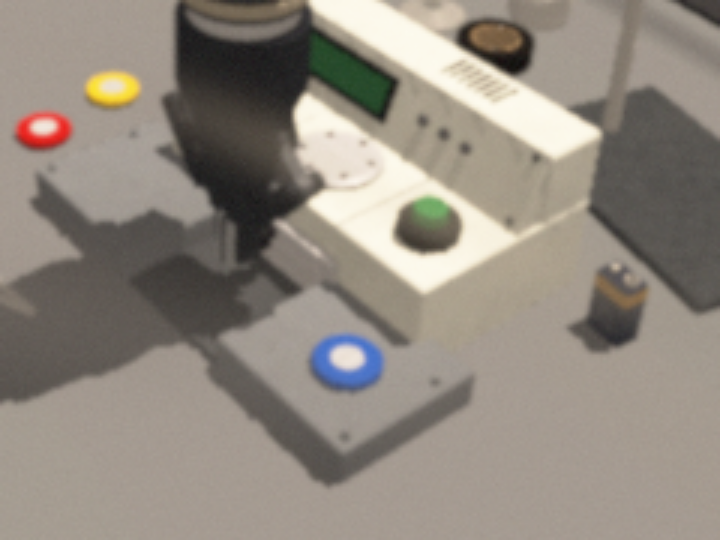

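The force climbs with the slide stopped at the expected position and the front plate against the housing: it is home. I back off, rise and go above the green key (seen here at (432,208)).

```bash
python3 -m jog '[[-1,-0.02,-0.002,0,0,0,0],[-1,-0.05,-0.005,0,0,0,0],[-1,-0.05,-0.005,0.05,0,0,0],[-1,-0.05,-0.005,0.1,0,0,0],[-1,-0.04,-0.005,0.13,0,0,0],[-1,-0.01,-0.03,0.13,0,0,0],[-1,0.03,-0.055,0.13,0,0,0],[-1,0.073,-0.0785,0.13,0,0,0],[-1,0.073,-0.0785,0.13,0,0,0],[-1,0.073,-0.0785,0.13,0,0,0]]'
python3 - <<'E'
from m import *
s=bot.observe(); sd,_=bot.read_camera("side"); p,_=bot.read_camera("wrist"); t,_=bot.read_camera("top")
cv2.imwrite("pics/f7.png",np.hstack([cv2.resize(p[240:460,200:440],None,fx=1.6,fy=1.6),cv2.resize(sd[200:376,290:458],(352,352))]))
for n,q in(("side",sd),("top",t)):
    c=bot.get_calibration(n); r=(380,250,410,290) if n=="side" else (395,200,425,228)
    try: u,v,a=blob(q,*G,r); print(n,u,v,a,ray(c,u,v,.087))
    except Exception as e: print(n,e)
E
```

```text
time_s: 13.75
position: [0.6474, -0.007, 0.1744]
ee_rot: [[-0.995, -0.096, 0.001], [-0.096, 0.995, -0.0], [-0.001, -0.0, -1.0]]
wrist_force: [-1.0, 0.8, 1.1]
finger_gap: -0.0001
gripper_force: 0.0
side 393.4121398925781 268.95330810546875 (6.298063278198242, 10.505772590637207) [ 0.64984953 -0.00609978  0.087     ]
top 409.8942565917969 213.5658416748047 (11.600332260131836, 12.265704154968262) [ 0.64781057 -0.00565221  0.087     ]
```

View pics/f7.png

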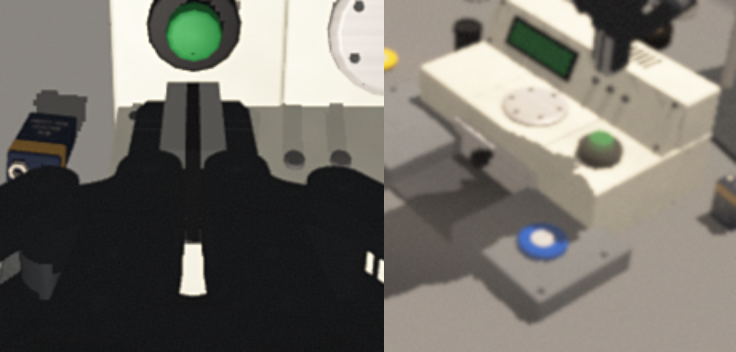

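Slide plate is at the housing, the blue disc is unmoved, and the key sits under the tips (wrist view shows it ahead only through perspective). Pressing now.

```bash
python3 -m jog '[[-1,0.001,0.001,-0.03,0,0,0],[-1,0.001,0.001,-0.055,0,0,0],[-1,0.001,0.001,-0.066,0,0,0],[-1,0.001,0.001,-0.066,0,0,0]]' | grep -E "posi|wrist"; for i in 1 2 3 ; do python3 -m jog '[[-1,0,0,-0.0015,0,0,0],[-1,0,0,-0.002,0,0,0],[-1,0,0,-0.002,0,0,0]]' | grep -E "posi|wrist"; done
```

```text
position: [0.6458, -0.0044, 0.1075]
wrist_force: [-0.0, -0.9, 0.1]
position: [0.648, -0.0053, 0.108]
wrist_force: [0.3, 0.7, 0.8]
position: [0.6473, -0.0053, 0.1048]
wrist_force: [-0.5, 0.2, -0.1]
position: [0.6475, -0.0053, 0.103]
wrist_force: [-0.8, -0.1, 2.5]
```

```bash
for i in 1 2 3 ; do python3 -m jog '[[-1,0,0,-0.001,0,0,0],[-1,0,0,-0.002,0,0,0],[-1,0,0,-0.002,0,0,0]]' | grep -E "posi|wrist"; done
```

```text
position: [0.6475, -0.0053, 0.101]
wrist_force: [-0.3, 0.9, 4.1]
position: [0.6475, -0.0053, 0.0992]
wrist_force: [-0.2, 0.3, 4.3]
position: [0.6476, -0.0053, 0.099]
wrist_force: [-4.5, 0.4, 15.1]
```

The key bottomed after about 5 mm of travel (spring 4–5 N, then a hard stop). I release it and check.

```bash
python3 -m jog '[[-1,0,0,0.004,0,0,0],[-1,0,0,0.01,0,0,0],[-1,0,0,0.04,0,0,0],[-1,0,0,0.09,0,0,0],[-1,-0.05,0,0.12,0,0,0],[-1,-0.1,0,0.12,0,0,0],[-1,-0.15,0,0.12,0,0,0],[-1,-0.15,0,0.12,0,0,0],[-1,-0.15,0,0.12,0,0,0]]'
python3 - <<'E'
from m import *
bot.observe(); sd,d=bot.read_camera("side"); cv2.imwrite("pics/s8.png",cv2.resize(sd[190:370,260:500],None,fx=3,fy=3))
c=bot.get_calibration("side"); print(blob(sd,*G,(380,250,410,290)),blob(sd,*B,(350,305,384,334)))
E
```

```text
time_s: 17.0
position: [0.4958, -0.0053, 0.2168]
ee_rot: [[-0.995, -0.098, -0.001], [-0.098, 0.995, 0.0], [0.001, 0.0, -1.0]]
wrist_force: [0.0, 0.3, 1.1]
finger_gap: -0.0002
gripper_force: 0.0
(393.1314697265625, 268.90216064453125, (5.862948417663574, 9.89850902557373)) (365.5223083496094, 319.9450378417969, (16.210872650146484, 22.245590209960938))
```

View pics/s8.png

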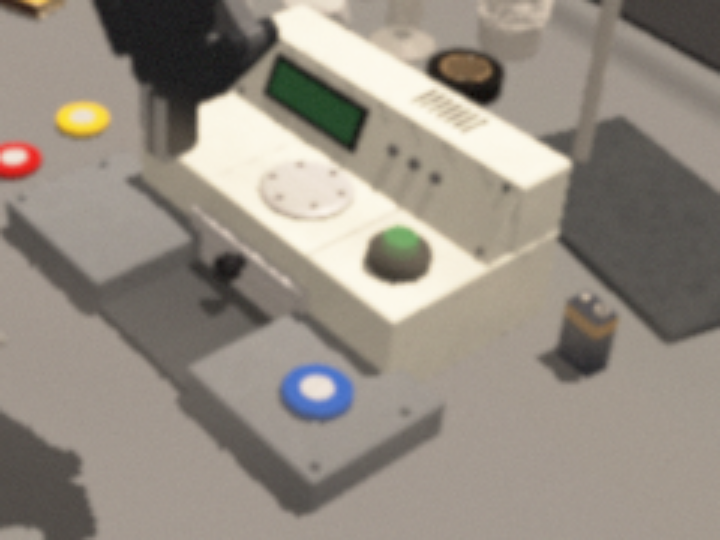

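The slide plate (245,255) is against the housing, the key (400,240) is up again, the blue disc (317,390) is where it was, and the arm is clear. Handing in.

```bash
python3 -c "
from bench import bot
print(bot.close_job())"
```

```text
the job is handed in; nothing more can be done
None
```

The job is handed in (no verdict was returned): the orange disc dropped flat into the recess, the slide was pushed home against its stop, the start key was pressed fully and came back up, and the blue disc did not move; the disc can't be seen inside the housing, so its final seat was last checked before the slide went in.

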